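# Build a step over the bowl in the kiln setting

### The arm

A 7-joint arm with a two-finger parallel gripper is mounted at the origin on the work surface. World frame = base frame: x ahead of the robot, y to its left, z up, the work surface at z = 0. Lengths are in m, angles in rad, forces in N, time in s.
With the tool pointing down it reaches from about 0.4 to 0.875 m from the base axis. Payload 6.5 kg.
Tool frame: the origin (TCP) lies at the very end of the fingers, on their centre line; the grasp point (between the pads) lies 19 mm behind it; z points along the fingers, y is the line along which they close (so a half turn about z gives the same grasp; the last joint's range is limited). The gripper opens to 85 mm and grips with 20 to 120 N. Pads are 22 mm wide; open, the fingers measure 114 mm over their backs; the gripper's body (76 mm by 85 mm) begins 54 mm behind the grasp point. The pads swing forward as they close: fully open they stand 13 mm farther back than shut.
Start: joints at [-1.405, 0.536, -0.004, 1.538, 0.003, 1.067, -0.071], TCP at [0.149, 0.633, 0.231] pointing down, gripper open.
Joint ranges: [-2.7, 2.7], [-0.37, 2.16], [-1.27, 1.26], [0.24, 2.4], [-1.31, 4.45], [0.19, 1.91], [-2.76, 2.76]. Speed limits (rad/s): [2.39, 2.39, 3.14, 3.14, 3.14, 3.14, 3.14].

### API

Orientations are given as a rotation vector (axis times angle).
In Python, from cell import ctrl, cams gives the robot as it stands.
- The arm moves only by the tool servo_tool, never from a script. Its argument "rows" is a list of rows, each a list of 7 numbers: the opening, from 0 (shut) to 1 (fully open), then the shift along the tool's x, y, z in cm, then the turn, a rotation vector about the tool's x, y, z in degrees. In form: [[gripper, dx, dy, dz, wx, wy, wz], ...]. A call has 1 to 20 rows; each row shifts and turns the commanded pose from where the row before left it, along the tool's axes as they then stand; what a row does not reach is not made up. A row lasts 1/8 s, in which the tool goes at most 62.5 mm and 10.7 degrees, less where a joint would pass 70% of its speed; a pose out of reach is approached as far as the arm can. A call with a gripper value outside its range is refused whole. The fingers move at their own pace and stop on an object; "force" is the grip in N (left out, the last holds). Time passes only in rows, so rows that do not move let the fingers close. It gives the time, the measured TCP pose, the force, the opening and the grip force at its end, in the units of the state.
- ctrl.get_state(): the state, without advancing time (a new reading comes with each control period).
- cams.get_image(name): name is "scene" or "side" or "wrist"; returns (picture, depth): 480x640x3 uint8, red, green, blue; 480x640 float32, m along the optical axis (not along the pixel's ray), 0 where there is no reading.
- cams.get_calibration(name): a dict with "camera_matrix" (3x3 intrinsics, pixels), "dist_coeffs" ([k1, k2, p1, p2, k3] as OpenCV has them; the pictures are not rectified), "origin" and "orientation" of the camera in the world; the wrist camera has in their place "tool_from_camera" (4x4, takes a point from camera to tool coordinates, whose origin is the TCP and whose axes are the flange's). Camera axes: x right, y up, looking along -z (the intrinsics and any distortion apply to the point x, -y, -z); pixel columns grow to the right and rows downward; lengths in m; the calibration is good to about 2 mm. A picture is of the moment at which its call begins: read the wrist's pose just before it. get_calibration takes no time and is no camera call.
- ctrl.sign_off(): hands the job in; it is judged then, once.
The state is a dict: "t": time; "joints": joint angles; "dq": joint speeds; "tau": joint torques, N m; "tcp_pos": TCP position; "orientation": TCP orientation; "wrist_force": force on the tool from outside, world axes, zero at the start; "ft_torque": the same for the moment, N m; "finger_gap": finger opening in m; "grasp_force": force on a finger pad.
Only numpy, scipy, OpenCV 4.12 (cv2) and the standard library are available. Lean on these libraries where they do the work, as an engineer would, in place of code of your own. Each camera call takes 0.05 s, during which the arm holds its last target. There are 200 camera calls.

### The job

Build a step over the low bowl on the kiln shelf: stand the two tall square props upright on the shelf, one on each side of the bowl and clear of it, in line with the shelf's long side, and lay the long narrow bat level across them, centred over the bowl, so that both props are wholly under it. Then stand the two plain beakers upright on the bat, one directly above each prop. Leave the bowl, the two short round props and the vase standing where they are.

Things in the scene. Friction and masses are not known exactly. Their poses are not given: they have to be found in the camera images.
- prop_1: tall square kiln prop of buff fireclay, 38 x 38 mm and 90 mm tall, about 0.2 kg, edges rounded, a dark bore showing in its top; stands upright on the 20 mm thick wooden ware board. Origin: centre of its underside, z up, x and y square to its sides. The two tall props are alike and interchangeable
- prop_2: tall square kiln prop of buff fireclay, 38 x 38 mm and 90 mm tall, about 0.2 kg, edges rounded, a dark bore showing in its top; stands upright on the 20 mm thick wooden ware board. Origin: centre of its underside, z up, x and y square to its sides. The two tall props are alike and interchangeable
- bat: long narrow kiln bat: flat strip, whitish top, buff edges, 62 mm wide, 240 mm long, 13 mm thick, about 0.4 kg, lying flat on the 20 mm thick ware board along its edge nearest the robot. Origin: centre of its underside, x across its width, y along its length, z up. Take it across its width at the middle; the nearest ware stands about 100 mm farther out, centre to centre
- beaker_1: plain bisque beaker, off-white, open at the top and empty, no handle: 75 mm tall, 56 mm across at the rim, tapering to a flat foot 45 mm across, walls 4 mm, about 0.11 kg; stands upright on the ware board. Origin: centre of its underside, z up. The two beakers are alike and interchangeable
- beaker_2: plain bisque beaker, off-white, open at the top and empty, no handle: 75 mm tall, 56 mm across at the rim, tapering to a flat foot 45 mm across, walls 4 mm, about 0.11 kg; stands upright on the ware board. Origin: centre of its underside, z up. The two beakers are alike and interchangeable
- kiln_base: the base of a small top-hat kiln, its bell taken off: dark steel tray 320 x 360 mm, cream brick floor 50 mm high, and on it the whitish kiln shelf, 240 mm (x) by 300 mm (y), its flat top 70 mm above the bench. Fixed; stands left or right ahead of the robot. Origin: on the bench below the middle of the shelf; x along the short side, y along the long side, z up
- bowl: low round bisque bowl, off-white, already standing on the kiln shelf, near but not at its middle: 60 mm tall, 100 mm across the rim, 52 mm at the foot, about 0.25 kg, loose. Origin: centre of its underside, on the shelf top. On each side of it along the shelf's y there is room for a prop with its centre 70 to 100 mm from the bowl's centre
- short_1: short round kiln prop, buff, 42 mm across and 45 mm tall, a dark bore in its top, standing on the ware board; too low for this step and to be left alone. Origin: centre of its underside
- short_2: short round kiln prop, buff, 42 mm across and 45 mm tall, a dark bore in its top, standing on the ware board; too low for this step and to be left alone. Origin: centre of its underside
- vase: small closed-looking bisque vase, off-white, with a narrow neck: 105 mm tall, 58 mm across the belly, 20 mm at the neck, standing on the ware board among the rest; to be left alone. Origin: centre of its underside. Props, beakers and vase stand in two rows on the board in any order, neighbours about 105 mm apart centre to centre
Mind the look-alikes: they are no part of the job. What is shaped like the bat but orange or purple is not meant.

How it is judged:
By the outcome, as a careful person would: the job done as asked, in the order asked, and still so for the second after the job is handed in, with the robot touching nothing.
It also fails if it takes over 136 s, if anything falls off the work surface, if the arm or the gripper's body presses on something with over 40 N, if the wrist force passes 120 N, or if a joint passes its speed limit or range.

## Working session

There is one attempt and no reset: what is moved stays moved. The work goes in short steps, Python scripts to look and compute and a tool call to move; the robot and the scene stay as the last step left them, time stands still between calls to the robot, and variables do not carry over. Pictures are saved under pics/ and viewed, at most 14 in all, crops included, and the job is handed in when it is done.

Besides the shell and the picture viewer there is one more tool, called as a command line: name --pt "numbers of a row" for each row, then --argument value for the rest. servo_tool: Moves the arm, as the interface text tells. Its arguments: {"type":"object","properties":{"rows":{"type":"array","items":{"type":"array","items":{"type":"number"}}},"force":{"type":"number"}},"required":["rows"]}

```bash
mkdir -p pics; ls
cat > h.py <<'E'
import numpy as np, cv2
from scipy.spatial.transform import Rotation as R
from cell import ctrl, cams
def grab(n):
    s=ctrl.get_state(); im,d=cams.get_image(n); c=cams.get_calibration(n)
    if n=='wrist':
        T=np.eye(4);T[:3,:3]=R.from_rotvec(s['orientation']).as_matrix();T[:3,3]=s['tcp_pos'];T=T@np.array(c['tool_from_camera'])
    else:
        T=np.eye(4);o=np.array(c['orientation']);T[:3,:3]=o if o.shape==(3,3) else R.from_rotvec(o).as_matrix();T[:3,3]=c['origin']
    return im,d,c,T
def cloud(d,c,T):
    h,w=d.shape;u,v=np.meshgrid(np.arange(w),np.arange(h))
    p=np.stack([u,v],-1).reshape(-1,1,2).astype(np.float64)
    q=cv2.undistortPoints(p,np.array(c['camera_matrix'],float),np.array(c['dist_coeffs'],float)).reshape(h,w,2)
    P=np.stack([q[...,0]*d,-q[...,1]*d,-d],-1)
    W=P@T[:3,:3].T+T[:3,3]; W[d<=0]=np.nan
    return W
def save(im,n): cv2.imwrite('pics/'+n,im[...,::-1])
E
python3 - <<'E'
from h import *
print(ctrl.get_state())
for n in ['scene','side','wrist']:
    im,d,c,T=grab(n); save(im,n+'0.png'); np.savez(n+'0.npz',im=im,W=cloud(d,c,T)); print(n,c['dist_coeffs'],np.round(T,3).tolist())
E
```

```text
pics
{'t': 0.0, 'joints': array([-1.40519589,  0.53719117, -0.00443052,  1.53883647,  0.00262543,
        1.06728455, -0.07121666]), 'dq': array([ 6.08008377e-05, -4.71640333e-04,  1.68395039e-04, -2.28311739e-03,
        2.19847967e-04, -4.06714514e-04, -8.71039641e-04]), 'tau': array([-2.99755766e-04, -5.83401310e+01,  1.04870830e+00, -2.59101695e+01,
        1.23893417e-02,  9.72185255e-03, -1.87098925e-05]), 'tcp_pos': array([0.14921306, 0.63201454, 0.23041125]), 'orientation': array([-3.63196717e-01, -3.12047983e+00,  2.69142897e-03]), 'wrist_force': array([ 0.20732567, -0.00413504, -0.86368599]), 'ft_torque': array([-0.01584304,  0.03161667, -0.01563925]), 'grasp_force': 0.0, 'finger_gap': 0.08527241248866456}
scene [-0.12408797  0.          0.          0.          0.        ] [[0.416, -0.704, 0.576, 0.98], [0.909, 0.317, -0.269, -0.254], [0.007, 0.635, 0.772, 0.858], [0.0, 0.0, 0.0, 1.0]]
side [-0.12235853  0.          0.          0.          0.        ] [[0.948, 0.191, -0.254, 0.107], [-0.318, 0.595, -0.738, -0.841], [0.01, 0.781, 0.625, 0.802], [0.0, 0.0, 0.0, 1.0]]
wrist [-0.05950748  0.          0.          0.          0.        ] [[0.23, -0.935, -0.272, 0.08], [0.973, 0.22, 0.065, 0.648], [-0.001, -0.279, 0.96, 0.373], [0.0, 0.0, 0.0, 1.0]]
```

View pics/scene0.png

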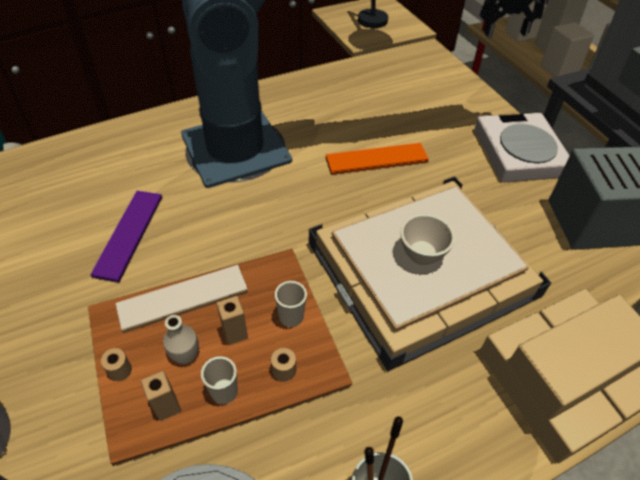

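View pics/side0.png

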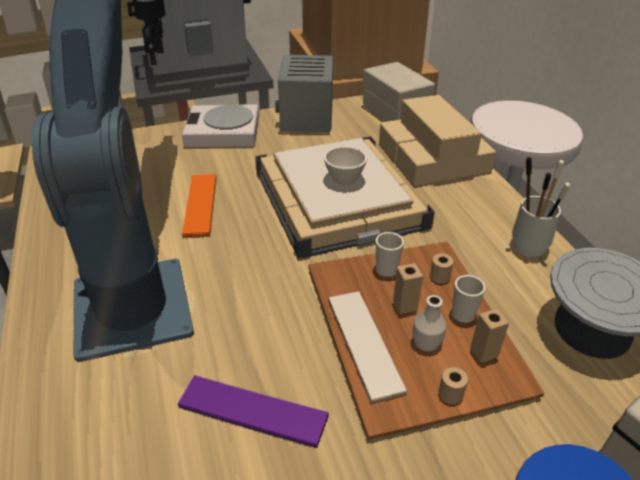

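The scene picture shows the whitish bat at (182,297). The purple strip (127,235) and the orange one (377,158) are the wrong colour, so they are out. The tall square props are at (233,320) and (160,395), and the short round ones at (116,362) and (284,363). The beakers are at (291,303) and (220,380), the vase at (180,340) and the bowl at (427,240). The side picture agrees.

Run:
```python
from h import *
S=np.load('scene0.npz');W=S['W'];im=S['im']
D=np.load('side0.npz')
save(cv2.resize(im[240:460,80:360],None,fx=2.5,fy=2.5,interpolation=cv2.INTER_CUBIC),'crop0.png')
def rep(name,W,mask):
    n,l,st,ce=cv2.connectedComponentsWithStats(mask.astype(np.uint8))
    for i in range(1,n):
        if st[i,4]<25: continue
        p=W[l==i]; (c,s,a)=cv2.minAreaRect((p[:,:2]*1000).astype(np.float32))
        print(name,'px',ce[i].round(),'n',st[i,4],'mean',p.mean(0).round(4),'rect c',np.round(c,1),np.round(s,1),round(a,1))
for nm,Q in (('scene',W),('side',D['W'])):
    reg=(Q[...,0]>.3)&(Q[...,0]<.95)&(Q[...,1]>-.5)&(Q[...,1]<.6)
    z=Q[...,2]
    rep(nm+' board/batTop z.033',Q,reg&(abs(z-.033)<.005))
    rep(nm+' boardtop',Q,reg&(abs(z-.02)<.005))
    rep(nm+' short .065',Q,reg&(abs(z-.065)<.005))
    rep(nm+' beak .095',Q,reg&(abs(z-.095)<.005))
    rep(nm+' prop .11',Q,reg&(abs(z-.11)<.005))
    rep(nm+' vase .125',Q,reg&(abs(z-.123)<.004))
    rep(nm+' shelf .07',Q,reg&(abs(z-.07)<.005))
    rep(nm+' bowl .13',Q,reg&(abs(z-.128)<.006))
```

```text
scene board/batTop z.033 px [512. 168.] n 164 mean [0.3645 0.5519 0.0332] rect c [361.  548.4] [110.5  54.2] 31.2
scene board/batTop z.033 px [574. 225.] n 230 mean [0.5607 0.5654 0.0332] rect c [544.9 565.5] [159.5  59. ] 3.4
scene board/batTop z.033 px [334. 265.] n 116 mean [0.4441 0.0495 0.033 ] rect c [436.9  49.4] [144.5   4.3] 2.4
scene board/batTop z.033 px [180. 297.] n 3676 mean [ 0.3942 -0.2439  0.0334] rect c [ 392.4 -241.5] [239.   64.8] 88.0
scene board/batTop z.033 px [345. 294.] n 126 mean [0.5117 0.0378 0.0305] rect c [511.8  37.5] [51.8 11. ] 1.0
scene board/batTop z.033 px [438. 322.] n 462 mean [0.6367 0.1671 0.0332] rect c [646.  194.8] [364.9 132.9] 67.7
scene board/batTop z.033 px [541. 291.] n 30 mean [0.6644 0.3842 0.033 ] rect c [664.1 385.7] [30.5  4.6] 88.6
scene board/batTop z.033 px [291. 304.] n 31 mean [ 0.4913 -0.0624  0.034 ] rect c [491.7 -62.1] [21.9  4.4] 68.1
scene board/batTop z.033 px [291. 322.] n 55 mean [ 0.5263 -0.0771  0.0333] rect c [523.4 -76.1] [43.3 16.3] 65.3
scene board/batTop z.033 px [238. 339.] n 60 mean [ 0.5194 -0.176   0.033 ] 
[... 20975 characters left out ...]
 376.] n 138 mean [ 0.4821 -0.3795  0.0659] rect c [ 482.5 -379. ] [38.2 29.7] 38.8
side bowl .13 px [416.  77.] n 30 mean [0.8693 0.5725 0.1236] rect c [864.4 569.9] [66.3 30.6] 48.4
side bowl .13 px [305.  91.] n 218 mean [0.5273 0.5668 0.128 ] rect c [525.  567.9] [ 18.8 147. ] 69.9
side bowl .13 px [441. 118.] n 1876 mean [0.8126 0.3139 0.1279] rect c [816.1 323.5] [236.  119.4] 89.1
side bowl .13 px [345. 158.] n 386 mean [0.5083 0.198  0.1277] rect c [509.2 199.6] [101.   95.3] 68.5
side bowl .13 px [528. 197.] n 26 mean [ 0.8228 -0.0622  0.1275] rect c [822.5 -61.9] [8.3 9.1] 40.1
side bowl .13 px [434. 301.] n 155 mean [ 0.4957 -0.2682  0.1247] rect c [ 495.8 -267.9] [25.7 29.1] 18.8
```

View pics/crop0.png

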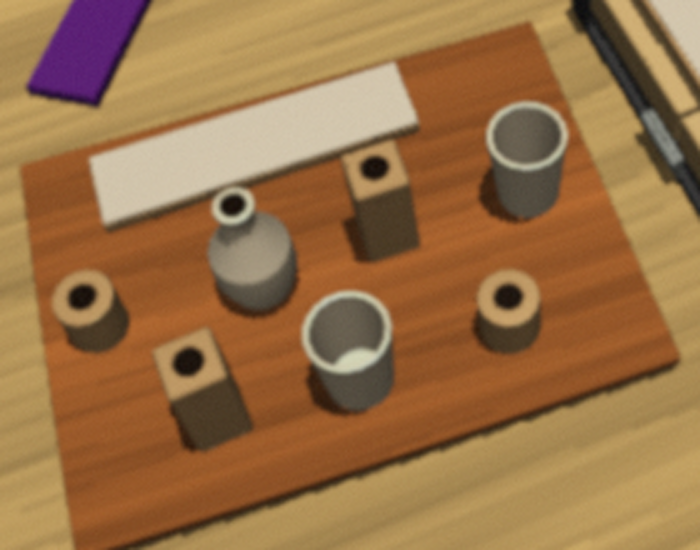

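Crop: the whitish bat spans (90–415, 65–225). The tall square props have square tops with bores at (375,168) and (188,361). The short round ones are at (82,297) and (508,297), the vase neck is at (233,205), and the beakers are at (527,133) and (347,330). The colours and shapes confirm the choices. I'm setting out by turning the fingers to close along world x.

servo_tool --pt "1 0 0 0 0 0 9.9" --pt "1 0 0 0 0 0 9.9" --pt "1 0 0 0 0 0 9.9" --pt "1 0 0 0 0 0 9.9" --pt "1 0 0 0 0 0 9.9" --pt "1 0 0 0 0 0 9.9" --pt "1 0 0 0 0 0 9.9" --pt "1 0 0 0 0 0 9.4" --pt "1 -4 3 0 0 0 0" --pt "1 -4 3 0 0 0 0" --pt "1 -4 3 0 0 0 0" --pt "1 -4 3 0 0 0 0" --pt "1 -4 3 0 0 0 0" --pt "1 -4 3 0 0 0 0" --pt "1 -4 3 0 0 0 0" --pt "1 -4 3 0 0 0 0" --pt "1 -4 3 0 0 0 0" --pt "1 -4 3 0 0 0 0" --pt "1 0 0 0 0 0 0" --force 40

```text
t: 2.52
tcp_pos: [0.4373, 0.2186, 0.2315]
orientation: [2.266, 2.173, -0.0]
wrist_force: [-1.1, 1.0, -1.0]
finger_gap: 0.0852
grasp_force: 0.0
```

```bash
cat >> h.py <<'E'
def go(x,y,z=None,yaw=None):
    """print moves (cm, deg) in tool axes to target, yaw=world angle of tool y"""
    s=ctrl.get_state();M=R.from_rotvec(s['orientation']).as_matrix();p=s['tcp_pos']
    yw=np.degrees(np.arctan2(M[1,1],M[0,1])); t=np.array([x,y,p[2] if z is None else z])
    print('t',round(s['t'],2),'tcp',p.round(4),'yaw',yw.round(2),'tilt',np.round(M[:,2],3),'gap',round(s['finger_gap'],4),'gf',round(s['grasp_force'],1),'F',s['wrist_force'].round(1))
    if yaw is not None: print(' turn wz',round((yw-yaw+90)%180-90,1))
    if yaw is not None:
        a=np.radians(yaw); M=np.array([[-np.sin(a),np.cos(a),0],[np.cos(a),np.sin(a),0],[0,0,-1]])
        if np.dot(M[:,1],R.from_rotvec(s['orientation']).as_matrix()[:,1])<0: M[:,:2]*=-1
    print(' shift after turn cm',(M.T@(t-p)*100).round(2))
E
python3 -c "
from h import *
go(.4995,-.175,.066,-2.2)"
```

```text
t 2.52 tcp [0.4373 0.2186 0.2315] yaw -2.4 tilt [ 0.001 -0.001 -1.   ] gap 0.0852 gf 0.0 F [-1.1  1.  -1. ]
 turn wz -0.2
 shift after turn cm [-39.09   7.73  16.55]
```

servo_tool --pt "1 -4.9 0.97 0 0 0 0" --pt "1 -4.9 0.97 0 0 0 0" --pt "1 -4.9 0.97 0 0 0 0" --pt "1 -4.9 0.97 0 0 0 0" --pt "1 -4.9 0.97 0 0 0 0" --pt "1 -4.9 0.97 0 0 0 0" --pt "1 -4.9 0.97 0 0 0 0" --pt "1 -4.8 0.94 0 0 0 0" --pt "1 0 0 0 0 0 0" --pt "1 0 0 0 0 0 0"

```text
t: 3.78
tcp_pos: [0.4991, -0.1695, 0.2309]
orientation: [-2.257, -2.183, -0.0]
wrist_force: [-0.3, 0.6, -0.1]
finger_gap: 0.0855
grasp_force: 0.0
```

```bash
cat >> h.py <<'E'
def top(name,x,y,z,r=.06,tol=.006,tag=''):
    """surface near height z within r of x,y: rect in mm"""
    im,d,c,T=grab(name);W=cloud(d,c,T)
    if tag: save(im,tag)
    m=(np.hypot(W[...,0]-x,W[...,1]-y)<r)&(abs(W[...,2]-z)<tol)
    n,l,st,ce=cv2.connectedComponentsWithStats(m.astype(np.uint8))
    for i in range(1,n):
        if st[i,4]>100:
            p=W[l==i];c,s,a=cv2.minAreaRect((p[:,:2]*1000).astype(np.float32))
            print(name,'n',st[i,4],'z',np.median(p[:,2]).round(4),'c',np.round(c,1),'size',np.round(s,1),'ang',round(a,1))
    return W
E
python3 -c "
from h import *
top('wrist',.4995,-.175,.11,tag='w1.png')
go(.4995,-.175,.066,-2.2)"
```

```text
wrist n 2028 z 0.11 c [ 499.4 -173.7] size [38.6 37.7] ang 87.1
t 3.83 tcp [ 0.4992 -0.1689  0.2309] yaw -1.85 tilt [-0.001  0.001 -1.   ] gap 0.0851 gf 0.0 F [ 0.2 -0.3  0.7]
 turn wz 0.4
 shift after turn cm [-0.61  0.06 16.49]
```

View pics/w1.png

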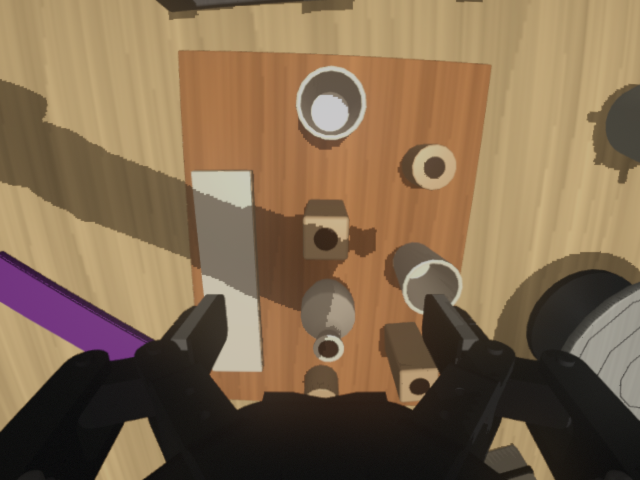

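The wrist picture shows the tall prop's bore at (325,239), just ahead of the fingers, with the beaker, vase and short prop clear of the finger line. I'm descending and gripping.

servo_tool --pt "1 -0.5 0 0 0 0 0.8" --pt "1 0 0 4 0 0 0" --pt "1 0 0 4 0 0 0" --pt "1 0 0 4 0 0 0" --pt "1 0 0 3 0 0 0" --pt "1 0 0 1.5 0 0 0" --pt "1 0 0 0 0 0 0" --pt "0 0 0 0 0 0 0" --pt "0 0 0 0 0 0 0" --pt "0 0 0 0 0 0 0" --pt "0 0 0 0 0 0 0" --pt "0 0 0 0 0 0 0" --pt "0 0 0 0 0 0 0" --force 40

```text
t: 5.45
tcp_pos: [0.4996, -0.1761, 0.0672]
orientation: [2.274, 2.166, 0.002]
wrist_force: [-0.2, 0.3, 6.2]
finger_gap: 0.0376
grasp_force: 40.7
```

```bash
python3 -c "
from h import *
top('wrist',.509,.199,.128,r=.08); top('wrist',.506,.219,.07,r=.3)
go(.509,.114,.12,1.2)"
```

```text
wrist n 633 z 0.0699 c [487.6 -64.9] size [29.3  7.2] ang 79.7
wrist n 701 z 0.0698 c [525.9 -65.8] size [ 6.9 28.4] ang 7.5
t 5.55 tcp [ 0.4997 -0.1761  0.0672] yaw -2.78 tilt [ 0.002 -0.    -1.   ] gap 0.0377 gf 40.7 F [0.5 0.8 7.1]
 turn wz -4.0
 shift after turn cm [28.99  1.54 -5.28]
```

servo_tool --pt "0 0 0 -2 0 0 0" --pt "0 0 0 -4 0 0 0" --pt "0 0 0 -4 0 0 0" --pt "0 0 0 -4 0 0 -2" --pt "0 0 0 -1.5 0 0 -2" --pt "0 4.1 0.2 0 0 0 0" --pt "0 4.1 0.2 0 0 0 0" --pt "0 4.1 0.2 0 0 0 0" --pt "0 4.1 0.2 0 0 0 0" --pt "0 4.1 0.2 0 0 0 0" --pt "0 4.1 0.2 0 0 0 0" --pt "0 4.1 0.2 0 0 0 0" --pt "0 0 0 0 0 0 0" --pt "0 0 0 0 0 0 0"

```text
t: 7.3
tcp_pos: [0.5062, 0.1106, 0.2205]
orientation: [-2.197, -2.245, 0.003]
wrist_force: [0.3, -0.3, -1.7]
finger_gap: 0.0377
grasp_force: 40.7
```

```bash
python3 -c "
from h import *
top('wrist',.511,.199,.128,r=.08,tag='w2.png'); top('wrist',.506,.219,.07,r=.3)
go(.511,.114,.118,1.2)"
```

```text
wrist n 5548 z 0.1296 c [511.7 199.9] size [98.3 98. ] ang 75.4
wrist n 53013 z 0.0701 c [506.7 182.6] size [240.9 221.4] ang 1.1
wrist n 6530 z 0.0649 c [737.5 256.2] size [ 71.3 100.6] ang 6.3
t 7.4 tcp [0.5065 0.1098 0.2209] yaw 1.12 tilt [-0.001 -0.001 -1.   ] gap 0.0378 gf 40.7 F [-1.  -0.7 -1.3]
 turn wz -0.1
 shift after turn cm [ 0.41  0.46 10.29]
```

View pics/w2.png

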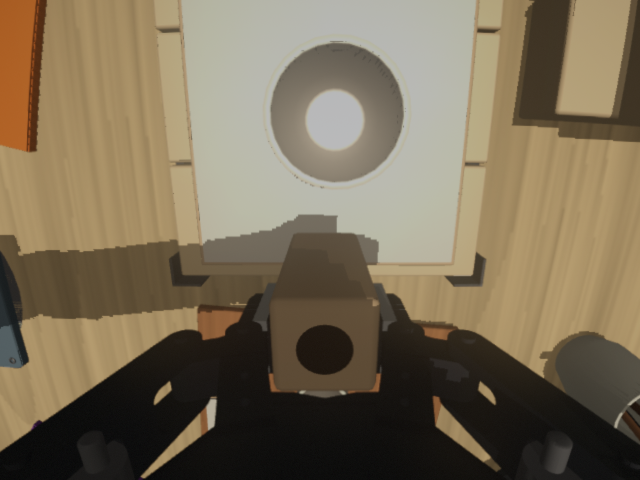

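The wrist picture shows the bowl at (337,113), with the held prop (325,350) upright and square to the shelf.

servo_tool --pt "0 0.33 0.66 3 0 0 0" --pt "0 0 0 3 0 0 0" --pt "0 0 0 2 0 0 0" --pt "0 0 0 1.3 0 0 0" --pt "0 0 0 0.7 0 0 0" --pt "0 0 0 0 0 0 0" --pt "0 0 0 0 0 0 0"

```text
t: 8.28
tcp_pos: [0.5138, 0.1148, 0.122]
orientation: [2.197, 2.245, 0.002]
wrist_force: [0.1, 0.1, -1.2]
finger_gap: 0.0374
grasp_force: 40.7
```

```bash
python3 -c "
from h import *
go(.5131,.113,.1172,1.1)"
```

```text
t 8.28 tcp [0.5138 0.1148 0.122 ] yaw 1.22 tilt [ 0.001  0.    -1.   ] gap 0.0374 gf 40.7 F [ 0.1  0.1 -1.2]
 turn wz 0.1
 shift after turn cm [-0.18 -0.08  0.48]
```

servo_tool --pt "0 -0.15 -0.08 0.25 0 0 0" --pt "0 0 0 0.15 0 0 0" --pt "0 0 0 0.1 0 0 0" --pt "0 0 0 0 0 0 0" --pt "0 0 0 0 0 0 0"

```text
t: 8.9
tcp_pos: [0.5126, 0.1131, 0.1172]
orientation: [-2.197, -2.244, -0.0]
wrist_force: [-3.3, -0.6, 9.6]
finger_gap: 0.0377
grasp_force: 41.9
```

servo_tool --pt "0.6 0 0 0 0 0 0" --pt "1 0 0 0 0 0 0" --pt "1 0 0 0 0 0 0" --pt "1 0 0 -2 0 0 0" --pt "1 0 0 -4 0 0 0" --pt "1 0 0 -4 0 0 0" --pt "1 -4.4 0.62 -1.5 0 0 0" --pt "1 -4.4 0.62 0 0 0 0" --pt "1 -4.4 0.62 0 0 0 0" --pt "1 -4.4 0.62 0 0 0 0" --pt "1 -4.4 0.62 0 0 0 0" --pt "1 -4.4 0.62 0 0 0 0" --pt "1 -4.4 0.62 0 0 0 0" --pt "1 -4.4 0.62 0 0 0 0" --pt "1 -4.2 0.62 0 0 0 0" --pt "1 -4.2 0.62 0 0 0 -2.4" --pt "1 0 0 0 0 0 0" --pt "1 0 0 0 0 0 0"

```text
t: 11.15
tcp_pos: [0.5838, -0.3205, 0.2308]
orientation: [-2.149, -2.29, -0.001]
wrist_force: [-0.2, 0.9, 0.3]
finger_gap: 0.0854
grasp_force: 0.0
```

```bash
python3 -c "
from h import *
top('wrist',.583,-.3235,.11)
top('scene',.513,.1148,.16)
go(.583,-.3235,.067,3.5)"
```

```text
wrist n 2037 z 0.11 c [ 584.4 -323. ] size [37.5 37.5] ang 2.6
scene n 418 z 0.1601 c [515.1 114.1] size [39.  39.6] ang 1.9
t 11.25 tcp [ 0.5842 -0.3196  0.2311] yaw 3.72 tilt [-0.     0.001 -1.   ] gap 0.0854 gf 0.0 F [-0.3  0.4 -0.2]
 turn wz 0.2
 shift after turn cm [-0.39 -0.15 16.41]
```

servo_tool --pt "1 -0.3 0 0 0 0 0.4" --pt "1 0 0 4 0 0 0" --pt "1 0 0 4 0 0 0" --pt "1 0 0 4 0 0 0" --pt "1 0 0 3 0 0 0" --pt "1 0 0 1.5 0 0 0" --pt "1 0 0 0 0 0 0" --pt "0 0 0 0 0 0 0" --pt "0 0 0 0 0 0 0" --pt "0 0 0 0 0 0 0" --pt "0 0 0 0 0 0 0" --pt "0 0 0 0 0 0 0" --pt "0 0 0 0 0 0 0"

```text
t: 12.88
tcp_pos: [0.5848, -0.3247, 0.0674]
orientation: [2.157, 2.282, 0.001]
wrist_force: [-0.1, 0.6, 7.0]
finger_gap: 0.0374
grasp_force: 41.1
```

```bash
python3 -c "
from h import *
go(.5099,.2848,.23,1.1)"
```

```text
t 12.88 tcp [ 0.5848 -0.3247  0.0674] yaw 3.22 tilt [ 0.002 -0.001 -1.   ] gap 0.0374 gf 41.1 F [-0.1  0.6  7. ]
 turn wz 2.1
 shift after turn cm [ 61.09  -6.31 -16.26]
```

servo_tool --pt "0 0 0 -2 0 0 0" --pt "0 0 0 -4 0 0 0" --pt "0 0 0 -4 0 0 0" --pt "0 0 0 -4 0 0 2.1" --pt "0 0 0 -4 0 0 0" --pt "0 4.5 -0.46 -0.5 0 0 0" --pt "0 4.5 -0.46 0 0 0 0" --pt "0 4.5 -0.46 0 0 0 0" --pt "0 4.5 -0.46 0 0 0 0" --pt "0 4.5 -0.46 0 0 0 0" --pt "0 4.5 -0.46 0 0 0 0" --pt "0 4.5 -0.46 0 0 0 0" --pt "0 4.5 -0.46 0 0 0 0" --pt "0 4.5 -0.46 0 0 0 0" --pt "0 4.5 -0.46 0 0 0 0" --pt "0 4.5 -0.46 0 0 0 0" --pt "0 4.5 -0.46 0 0 0 0" --pt "0 4.5 -0.46 0 0 0 0" --pt "0 0 0 0 0 0 0" --pt "0 0 0 0 0 0 0"

```text
t: 15.38
tcp_pos: [0.5127, 0.2584, 0.2517]
orientation: [2.2, 2.242, -0.001]
wrist_force: [0.6, -1.7, -2.5]
finger_gap: 0.0376
grasp_force: 40.8
```

```bash
python3 -c "
from h import *
go(.5099,.2835,.1174,1.1)
top('scene',.511,.199,.128,r=.07)
"
```

```text
t 15.38 tcp [0.5127 0.2584 0.2517] yaw 1.09 tilt [ 0.    -0.001 -1.   ] gap 0.0376 gf 40.8 F [ 0.6 -1.7 -2.5]
 turn wz -0.0
 shift after turn cm [ 2.52 -0.24 13.43]
scene n 666 z 0.1289 c [513.9 198.4] size [96.9 99.6] ang 55.4
```

servo_tool --pt "0 2.5 -0.24 0 0 0 0" --pt "0 0 0 4 0 0 0" --pt "0 0 0 4 0 0 0" --pt "0 0 0 3 0 0 0" --pt "0 0 0 1.5 0 0 0" --pt "0 0 0 0.4 0 0 0" --pt "0 0 0 0 0 0 0" --pt "0 0 0 0 0 0 0"

```text
t: 16.42
tcp_pos: [0.5107, 0.2846, 0.1235]
orientation: [2.199, 2.243, 0.003]
wrist_force: [-0.3, -0.3, -3.0]
finger_gap: 0.0377
grasp_force: 40.7
```

```bash
python3 -c "
from h import *
go(.5099,.2835,.1174,1.1)
"
```

```text
t 16.43 tcp [0.5107 0.2846 0.1235] yaw 1.12 tilt [ 0.002  0.001 -1.   ] gap 0.0377 gf 40.7 F [-0.3 -0.3 -3. ]
 turn wz 0.0
 shift after turn cm [-0.11 -0.08  0.61]
```

servo_tool --pt "0 -0.1 -0.08 0.3 0 0 0" --pt "0 0 0 0.2 0 0 0" --pt "0 0 0 0.1 0 0 0" --pt "0 0 0 0 0 0 0" --pt "0 0 0 0 0 0 0"

```text
t: 17.05
tcp_pos: [0.5091, 0.2833, 0.1174]
orientation: [-2.199, -2.243, -0.0]
wrist_force: [-3.8, -1.6, 7.8]
finger_gap: 0.0379
grasp_force: 42.0
```

servo_tool --pt "0.6 0 0 0 0 0 0" --pt "1 0 0 0 0 0 0" --pt "1 0 0 0 0 0 0" --pt "1 0 0 -2 0 0 0" --pt "1 0 0 -4 0 0 0" --pt "1 0 0 -4 0 0 0" --pt "1 -4.5 0 -3 0 0 0" --pt "1 -4.5 0 0 0 0 0" --pt "1 -4.5 0 0 0 0 0" --pt "1 -4.5 0 0 0 0 0" --pt "1 -4 0 0 0 0 0" --pt "1 0 0 0 0 0 0" --pt "1 0 0 0 0 0 0"

```text
t: 18.68
tcp_pos: [0.5137, 0.064, 0.2471]
orientation: [-2.199, -2.243, -0.002]
wrist_force: [0.4, 0.7, 0.3]
finger_gap: 0.0856
grasp_force: 0.0
```

```bash
python3 -c "
from h import *
W=top('wrist',.51,.2,.16,r=.13,tag='w3.png')
top('wrist',.51,.2,.128,r=.06)
go(.39,-.24,.24,-2)
"
```

```text
wrist n 3044 z 0.1601 c [512.1 115.1] size [38.2 37.6] ang 1.4
wrist n 3507 z 0.1295 c [511.6 192.8] size [98.5 84. ] ang 1.5
t 18.77 tcp [0.5135 0.0648 0.2467] yaw 1.24 tilt [ 0.     0.001 -1.   ] gap 0.0849 gf 0.0 F [ 0.1 -0.3 -0.4]
 turn wz 3.2
 shift after turn cm [-30.89 -11.28   0.67]
```

View pics/w3.png

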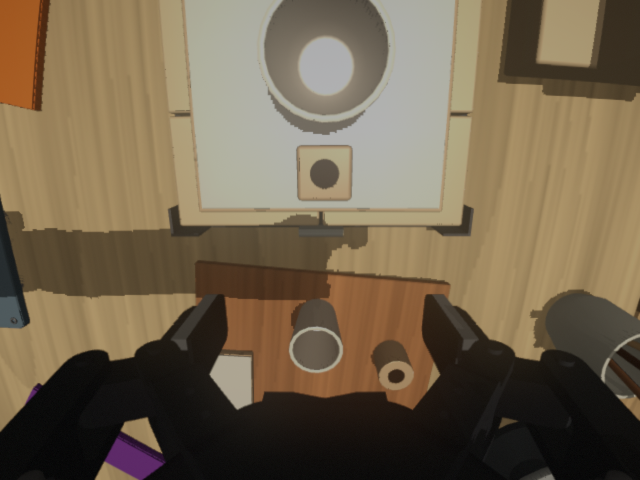

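The near prop stands square at (324,173), clear of the bowl (326,65). Next is the bat.

servo_tool --pt "1 0 0 0 0 0 3.2" --pt "1 -4.4 -1.6 0 0 0 0" --pt "1 -4.4 -1.6 0 0 0 0" --pt "1 -4.4 -1.6 0 0 0 0" --pt "1 -4.4 -1.6 0 0 0 0" --pt "1 -4.4 -1.6 0 0 0 0" --pt "1 -4.4 -1.6 0 0 0 0" --pt "1 -4.4 -1.6 0 0 0 0" --pt "1 0 0 0 0 0 0" --pt "1 0 0 0 0 0 0"

```text
t: 20.02
tcp_pos: [0.391, -0.2394, 0.2463]
orientation: [-2.26, -2.182, -0.0]
wrist_force: [-0.1, 1.9, -0.1]
finger_gap: 0.0853
grasp_force: 0.0
```

```bash
python3 -c "
from h import *
W=top('wrist',.39,-.24,.033,r=.15,tol=.004,tag='w4.png')
top('scene',.51,.285,.16,r=.04)
m=(abs(W[...,1]+.2)<.1)&(abs(W[...,2]-.033)<.004)&(W[...,0]>.35)&(W[...,0]<.43)
p=W[m];
for y in (-.13,-.15,-.17,-.19,-.21,-.23):
  q=p[abs(p[:,1]-y)<.004]; print(y,q[:,0].min().round(4) if len(q) else '',q[:,0].max().round(4) if len(q) else '')
go(.3895,-.24,.04,-2)
"
```

```text
wrist n 12279 z 0.0331 c [ 390.1 -240. ] size [238.3  62.4] ang 87.8
scene n 354 z 0.159 c [511.1 281.8] size [42.  39.2] ang 88.7
-0.13 0.3636 0.4255
-0.15 0.3624 0.4242
-0.17 0.3625 0.424
-0.19 0.3612 0.4227
-0.21 0.3604 0.4224
-0.23 0.3601 0.421
t 20.12 tcp [ 0.3912 -0.2389  0.2462] yaw -1.9 tilt [-0.  0. -1.] gap 0.0859 gf 0.0 F [-0.6  0.2  0.4]
 turn wz 0.1
 shift after turn cm [-0.12 -0.17 20.62]
```

View pics/w4.png

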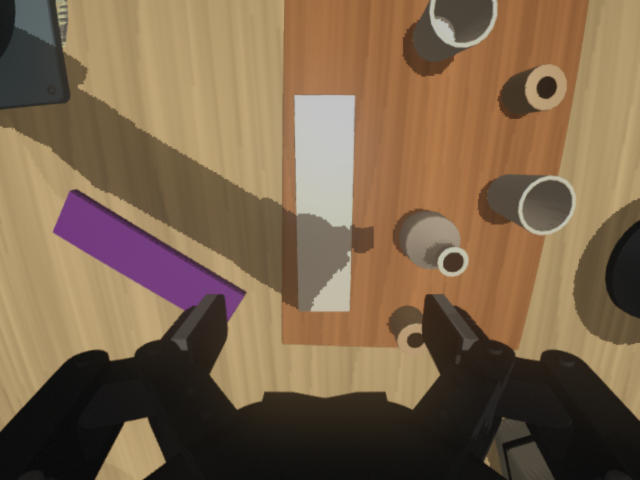

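The bat lies at (325,203) in the picture. I'll check where the fingertips really end at about 64 mm opening before going low.

servo_tool --pt "0.75 0 0 0 0 0 0" --pt "0.75 0 0 0 0 0 0" --pt "0.75 0 0 0 0 0 0"

```text
t: 20.5
tcp_pos: [0.3904, -0.2402, 0.2463]
orientation: [-2.261, -2.181, -0.0]
wrist_force: [0.7, -0.3, 1.0]
finger_gap: 0.064
grasp_force: 0.0
```

```bash
python3 -c "
from h import *
im,d,c,T=grab('wrist');s=ctrl.get_state()
W=cloud(d,c,T)
M=R.from_rotvec(s['orientation']).as_matrix(); P=(W-s['tcp_pos'])@M
m=(abs(P[...,0])<.03)&(abs(P[...,1])<.08)&(P[...,2]>-.06)&(P[...,2]<.05)
for sg in (-1,1):
  q=P[m&(sg*P[...,1]>0)]; print(len(q),'z pct',np.percentile(q[:,2],[50,90,99,100]).round(4)); t=q[q[:,2]>np.percentile(q[:,2],99)-.004]; print('tip x',t[:,0].min().round(4),t[:,0].max().round(4),'y',t[:,1].min().round(4),t[:,1].max().round(4))
print(s['finger_gap'])
"
```

```text
5427 z pct [-0.0503 -0.0194 -0.0085 -0.0048]
tip x -0.0113 0.0114 y -0.0397 -0.0325
5316 z pct [-0.0499 -0.0196 -0.0091 -0.0058]
tip x -0.0119 0.0116 y 0.0308 0.0428
0.06393175814485542
```

servo_tool --pt "1 0 0 4 0 0 0.3" --pt "1 0 0 5 0 0 0" --pt "1 0 0 5 0 0 0" --pt "1 0 0 4 0 0 0" --pt "1 0 0 3 0 0 0" --pt "1 0 0 1.4 0 0 0" --pt "1 0 0 0 0 0 0" --pt "1 0 0 0 0 0 0"

```text
t: 21.55
tcp_pos: [0.3911, -0.2409, 0.0232]
orientation: [2.266, 2.174, 0.001]
wrist_force: [0.6, 0.3, 0.1]
finger_gap: 0.0856
grasp_force: 0.0
```

```bash
python3 -c "
from h import *
go(.39,-.24,.0175,-2.2)"
```

```text
t 21.55 tcp [ 0.3911 -0.2409  0.0232] yaw -2.38 tilt [ 0.002 -0.001 -1.   ] gap 0.0856 gf 0.0 F [0.6 0.3 0.1]
 turn wz -0.2
 shift after turn cm [ 0.08 -0.11  0.57]
```

servo_tool --pt "1 0.08 -0.1 0.5 0 0 0" --pt "1 0 0 0 0 0 0" --pt "0.5 0 0 0 0 0 0" --pt "0.5 0 0 0 0 0 0" --pt "0.5 0 0 0 0 0 0" --pt "0 0 0 0 0 0 0" --pt "0 0 0 0 0 0 0" --pt "0 0 0 0 0 0 0" --force 60

```text
t: 22.55
tcp_pos: [0.3897, -0.2396, 0.018]
orientation: [2.267, 2.174, 0.001]
wrist_force: [-1.2, 1.3, 9.8]
finger_gap: 0.0601
grasp_force: 63.0
```

servo_tool --pt "0 0 0 -1 0 0 0" --pt "0 0 0 -2 0 0 0" --pt "0 0 0 -4 0 0 0" --pt "0 0 0 0 0 0 0" --pt "0 0 0 0 0 0 0"

```text
t: 23.18
tcp_pos: [0.389, -0.2389, 0.0869]
orientation: [-2.266, -2.175, 0.0]
wrist_force: [-1.0, 0.1, -2.9]
finger_gap: 0.0597
grasp_force: 67.2
```

```bash
cat > bt.py <<'E'
from h import *
def bat(name,x,y,z,r=.14,yaw=-2.2,tol=.012):
    im,d,c,T=grab(name);W=cloud(d,c,T);a=np.radians(yaw)
    D=W[...,:2]-[x,y];l=-np.sin(a)*D[...,0]+np.cos(a)*D[...,1];w=np.cos(a)*D[...,0]+np.sin(a)*D[...,1]
    m=(abs(l)<r)&(abs(w)<.045)&(abs(W[...,2]-z)<tol)&(im.min(-1)>70)
    n,L,st,_=cv2.connectedComponentsWithStats(m.astype(np.uint8))
    for i in range(1,n):
        if st[i,4]<300: continue
        k=L==i
        A=np.c_[l[k],w[k],np.ones(k.sum())];co=np.linalg.lstsq(A,W[k][:,2],rcond=None)[0]
        c2,s,an=cv2.minAreaRect((W[k][:,:2]*1000).astype(np.float32))
        print(name,k.sum(),'slopes deg along,across',np.degrees(co[:2]).round(2),'z',co[2].round(4),'c',np.round(c2,1),np.round(s,1),round(an,1))
    return im
E
python3 -c "
from bt import *
s=ctrl.get_state();p=s['tcp_pos'];go(.3897,-.2396,.24,1.1)
for n in ('scene','side'): save(bat(n,p[0],p[1],p[2]+.015),n+'_bat.png')
"
```

```text
t 23.18 tcp [ 0.389  -0.2389  0.0869] yaw -2.35 tilt [-0.001  0.001 -1.   ] gap 0.0597 gf 67.2 F [-1.   0.1 -2.9]
 turn wz -3.4
 shift after turn cm [ -0.07   0.07 -15.31]
scene 1638 slopes deg along,across [ 0.15 -0.64] z 0.1023 c [ 393.8 -174.6] [106.9  64.6] 88.7
scene 1691 slopes deg along,across [-0.23 -0.2 ] z 0.102 c [ 386.8 -308.4] [104.9  64.9] 88.3
side 2770 slopes deg along,across [0.24 0.05] z 0.1011 c [ 388.3 -275.6] [169.2  67.3] 87.5
```

View pics/side_bat.png

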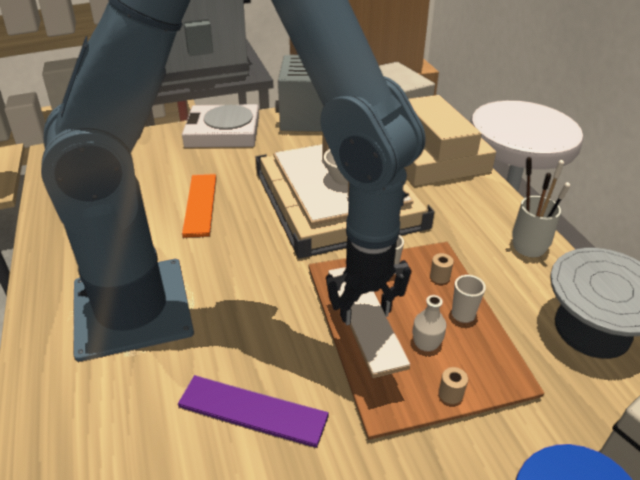

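The side picture shows the bat held level at (375,320). I'm carrying it over the props.

servo_tool --pt "0 0 0 -4 0 0 0" --pt "0 0 0 -4 0 0 0" --pt "0 0 0 -4 0 0 -1.7" --pt "0 0 0 -1 0 0 -1.7" --pt "0 3 0.9 0 0 0 0" --pt "0 4.3 1.3 0 0 0 0" --pt "0 4.3 1.3 0 0 0 0" --pt "0 4.3 1.3 0 0 0 0" --pt "0 4.3 1.3 0 0 0 0" --pt "0 4.3 1.3 0 0 0 0" --pt "0 4.3 1.3 0 0 0 0" --pt "0 4.3 1.3 0 0 0 0" --pt "0 4.3 1.3 0 0 0 0" --pt "0 4.3 1.3 0 0 0 0" --pt "0 2 0.5 0 0 0 0" --pt "0 0 0 0 0 0 0" --pt "0 0 0 0 0 0 0" --pt "0 0 0 0 0 0 0"

```text
t: 25.52
tcp_pos: [0.5124, 0.1979, 0.2171]
orientation: [2.204, 2.239, -0.001]
wrist_force: [0.5, -0.4, -3.0]
finger_gap: 0.0597
grasp_force: 68.4
```

```bash
python3 -c "
from bt import *
s=ctrl.get_state();p=s['tcp_pos'];go(.5108,.1998,.1585,1.1)
for n in ('scene','wrist'): bat(n,p[0],p[1],p[2]+.015,yaw=1.1)
"
```

```text
t 25.52 tcp [0.5124 0.1979 0.2171] yaw 0.88 tilt [-0.001 -0.001 -1.   ] gap 0.0597 gf 68.4 F [ 0.5 -0.4 -3. ]
 turn wz -0.2
 shift after turn cm [ 0.19 -0.15  5.86]
scene 554 slopes deg along,across [ 0.62 -0.92] z 0.2309 c [511.4 281.9] [64.  68.8] 0.5
scene 2316 slopes deg along,across [-0.22 -0.35] z 0.2319 c [513.  152.2] [ 65.7 152.9] 2.7
wrist 60671 slopes deg along,across [ 0.03 -0.05] z 0.2322 c [513.5 234.7] [ 67.8 164.9] 1.2
```

servo_tool --pt "0 0.15 -0.15 0 0 0 -0.2" --pt "0 0 0 2 0 0 0" --pt "0 0 0 2 0 0 0" --pt "0 0 0 1 0 0 0" --pt "0 0 0 0.4 0 0 0" --pt "0 0 0 0 0 0 0" --pt "0 0 0 0 0 0 0"

```text
t: 26.5
tcp_pos: [0.5115, 0.2013, 0.1639]
orientation: [2.197, 2.245, 0.002]
wrist_force: [-0.2, -0.4, -4.6]
finger_gap: 0.0599
grasp_force: 68.4
```

```bash
python3 -c "
from bt import *
go(.5108,.1998,.1585,1.1)"
```

```text
t 26.5 tcp [0.5115 0.2013 0.1639] yaw 1.22 tilt [ 0.001  0.001 -1.   ] gap 0.0599 gf 68.4 F [-0.2 -0.4 -4.6]
 turn wz 0.1
 shift after turn cm [-0.15 -0.07  0.54]
```

servo_tool --pt "0 -0.1 -0.05 0.3 0 0 0" --pt "0 0 0 0.15 0 0 0" --pt "0 0 0 0.1 0 0 0" --pt "0 0 0 0 0 0 0" --pt "0 0 0 0 0 0 0"

```text
t: 27.12
tcp_pos: [0.5106, 0.2001, 0.1581]
orientation: [-2.198, -2.245, -0.0]
wrist_force: [-2.3, -1.1, 3.8]
finger_gap: 0.0601
grasp_force: 69.2
```

servo_tool --pt "0.8 0 0 0 0 0 0" --pt "1 0 0 0 0 0 0" --pt "1 0 0 0 0 0 0" --pt "1 0 0 -2 0 0 0" --pt "1 0 0 -4 0 0 0" --pt "1 0 0 -3 0 0 0" --pt "1 -4.5 -0.15 0 0 0 0" --pt "1 -4.5 -0.15 0 0 0 0" --pt "1 -4.5 -0.15 0 0 0 0" --pt "1 -4.5 -0.15 0 0 0 0" --pt "1 -4.5 -0.15 0 0 0 0" --pt "1 -4.5 -0.15 0 0 0 0" --pt "1 0 0 0 0 0 0" --pt "1 0 0 0 0 0 0" --force 30

```text
t: 28.88
tcp_pos: [0.5074, -0.0694, 0.2477]
orientation: [-2.197, -2.245, -0.001]
wrist_force: [-0.0, 0.5, -0.9]
finger_gap: 0.0853
grasp_force: 0.0
```

```bash
python3 -c "
from bt import *
im=bat('wrist',.5108,.2,.173,yaw=1.1,tol=.006); save(im,'w5.png')
save(bat('scene',.5108,.2,.173,yaw=1.1,tol=.006),'s5.png')
save(bat('side',.5108,.2,.173,yaw=1.1,tol=.006),'d5.png')
top('wrist',.507,-.069,.095)
go(.507,-.069,.24,1.1)"
```

```text
wrist 835 slopes deg along,across [40.44  0.32] z 0.2563 c [512.8  81.4] [61.4  4.8] 1.8
scene 3686 slopes deg along,across [-0.19 -0.51] z 0.173 c [511.9 197.9] [ 63.5 240.2] 1.4
side 1353 slopes deg along,across [-0.26  0.26] z 0.1728 c [507.4 201.1] [ 63.  247.2] 1.2
wrist n 886 z 0.0947 c [506.6 -67.3] size [54.8 54.2] ang 3.4
t 29.07 tcp [ 0.5074 -0.0687  0.2477] yaw 1.34 tilt [-0.  0. -1.] gap 0.0853 gf 0.0 F [-0.3 -0.2 -0.4]
 turn wz 0.2
 shift after turn cm [-0.03 -0.04  0.77]
```

View pics/s5.png

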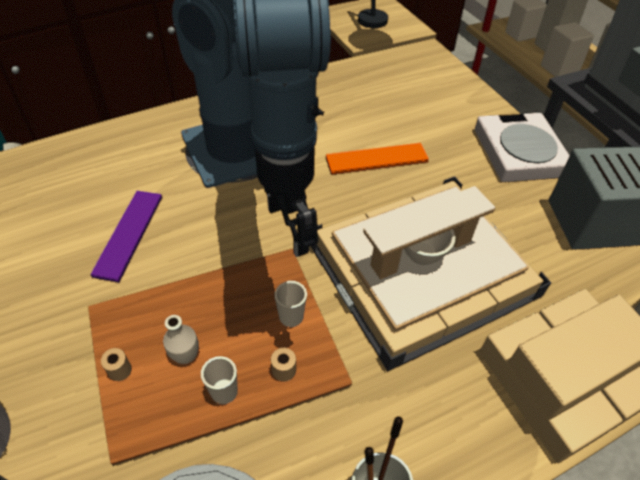

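The scene picture shows the step standing: the bat at (430,222) sits level on both props over the bowl. Beaker 1 is next, at (291,303).

servo_tool --pt "1 0.2 -0.08 3 0 0 0" --pt "1 0 0 4 0 0 0" --pt "1 0 0 4 0 0 0" --pt "1 0 0 4 0 0 0" --pt "1 0 0 3 0 0 0" --pt "1 0 0 1.2 0 0 0" --pt "1 0 0 0 0 0 0" --pt "0.4 0 0 0 0 0 0" --pt "0.4 0 0 0 0 0 0" --pt "0.4 0 0 0 0 0 0" --pt "0.4 0 0 0 0 0 0" --pt "0 0 0 0 0 0 0" --pt "0 0 0 0 0 0 0" --force 30

```text
t: 30.7
tcp_pos: [0.5075, -0.0679, 0.0573]
orientation: [2.197, 2.244, 0.003]
wrist_force: [-2.1, -0.4, 9.3]
finger_gap: 0.0548
grasp_force: 30.0
```

```bash
python3 -c "
from bt import *
go(.5115,.115,.28,1.1)"
```

```text
t 30.7 tcp [ 0.5075 -0.0679  0.0573] yaw 1.21 tilt [ 0.002  0.001 -1.   ] gap 0.0548 gf 30.0 F [-2.1 -0.4  9.3]
 turn wz 0.1
 shift after turn cm [ 18.28   0.75 -22.27]
```

servo_tool --pt "0 0 0 -2 0 0 0" --pt "0 0 0 -4 0 0 0" --pt "0 0 0 -5 0 0 0" --pt "0 0 0 -5 0 0 0" --pt "0 0 0 -4.3 0 0 0" --pt "0 3 0.09 0 0 0 0" --pt "0 4.5 0.1 0 0 0 0" --pt "0 4.5 0.1 0 0 0 0" --pt "0 4.5 0.1 0 0 0 0" --pt "0 4.5 0.1 0 0 0 0" --pt "0 4.5 0.1 0 0 0 0" --pt "0 4.5 0.1 0 0 0 0" --pt "0 3.5 0.1 0 0 0 0" --pt "0 1.8 0.1 0 0 0 0" --pt "0 0 0 0 0 0 0" --pt "0 0 0 0 0 0 0"

```text
t: 32.7
tcp_pos: [0.5082, 0.2829, 0.259]
orientation: [2.2, 2.242, -0.001]
wrist_force: [1.0, -0.9, -1.1]
finger_gap: 0.055
grasp_force: 32.3
```

```bash
python3 -c "
from bt import *
go(.5093,.284,.2105,1.1)
p=ctrl.get_state()['tcp_pos'];top('scene',p[0],p[1],p[2]+.0377,r=.045)"
```

```text
t 32.7 tcp [0.5082 0.2829 0.259 ] yaw 1.08 tilt [ 0.    -0.001 -1.   ] gap 0.055 gf 32.3 F [ 1.  -0.9 -1.1]
 turn wz -0.0
 shift after turn cm [0.11 0.11 4.85]
scene n 305 z 0.2954 c [509.8 274.1] size [43.4 80.2] ang 73.5
```

servo_tool --pt "0 0 0.1 1.5 0 0 0" --pt "0 0 0 1.5 0 0 0" --pt "0 0 0 0.9 0 0 0" --pt "0 0 0 0.4 0 0 0" --pt "0 0 0 0 0 0 0" --pt "0 0 0 0 0 0 0"

```text
t: 33.5
tcp_pos: [0.5091, 0.2853, 0.2162]
orientation: [2.197, 2.245, 0.001]
wrist_force: [0.2, -0.9, -0.6]
finger_gap: 0.0548
grasp_force: 32.2
```

```bash
python3 -c "
from bt import *
go(.5093,.284,.2105,1.1)"
```

```text
t 33.5 tcp [0.5091 0.2853 0.2162] yaw 1.22 tilt [ 0.001  0.    -1.   ] gap 0.0548 gf 32.2 F [ 0.2 -0.9 -0.6]
 turn wz 0.1
 shift after turn cm [-0.13  0.02  0.57]
```

servo_tool --pt "0 -0.1 0 0.3 0 0 0" --pt "0 0 0 0.15 0 0 0" --pt "0 0 0 0.08 0 0 0" --pt "0 0 0 0 0 0 0" --pt "0 0 0 0 0 0 0"

```text
t: 34.12
tcp_pos: [0.5088, 0.2842, 0.2105]
orientation: [2.198, 2.245, 0.0]
wrist_force: [-0.2, 0.5, -1.3]
finger_gap: 0.0546
grasp_force: 32.3
```

servo_tool --pt "0 0 0 0.05 0 0 0" --pt "0 0 0 0.05 0 0 0" --pt "0 0 0 0 0 0 0"

```text
t: 34.5
tcp_pos: [0.5092, 0.2843, 0.2104]
orientation: [-2.198, -2.245, -0.002]
wrist_force: [-1.1, 0.3, 5.8]
finger_gap: 0.055
grasp_force: 32.6
```

servo_tool --pt "0.75 0 0 0 0 0 0" --pt "1 0 0 0 0 0 0" --pt "1 0 0 0 0 0 0" --pt "1 0 0 -2 0 0 0" --pt "1 0 0 -3 0 0 0" --pt "1 0 0 -3 0 0 0" --pt "1 -4.3 0.6 0 0 0 0" --pt "1 -4.3 0.6 0 0 0 0" --pt "1 -4.3 0.6 0 0 0 0" --pt "1 -4.3 0.6 0 0 0 0" --pt "1 -4.3 0.6 0 0 0 0" --pt "1 -4.3 0.6 0 0 0 0" --pt "1 -4.3 0.6 0 0 0 0" --pt "1 -4.3 0.6 0 0 0 0" --pt "1 -4.3 0.7 1 0 0 0" --pt "1 -4.3 0.7 1 0 0 0" --pt "1 -4.3 0.7 1 0 0 0" --pt "1 -4.1 0.7 1 0 0 0" --pt "1 0 0 0 0 0 0" --pt "1 0 0 0 0 0 0"

```text
t: 37.0
tcp_pos: [0.5958, -0.2274, 0.2493]
orientation: [-2.197, -2.245, -0.0]
wrist_force: [0.5, -0.1, -0.2]
finger_gap: 0.0853
grasp_force: 0.0
```

```bash
python3 -c "
from bt import *
top('wrist',.594,-.2285,.095)
top('scene',.51,.284,.248,r=.05,tag='s6.png')
go(.594,-.2285,.057,1.1)"
```

```text
wrist n 871 z 0.0947 c [ 595.5 -227.6] size [54.3 54.8] ang 0.2
scene n 305 z 0.2468 c [510.8 282.8] size [54.3 55.8] ang 19.6
t 37.1 tcp [ 0.5962 -0.2265  0.2496] yaw 1.34 tilt [ 0.     0.001 -1.   ] gap 0.0854 gf 0.0 F [-0.4 -0.3 -0.6]
 turn wz 0.2
 shift after turn cm [-0.2  -0.23 19.26]
```

View pics/s6.png

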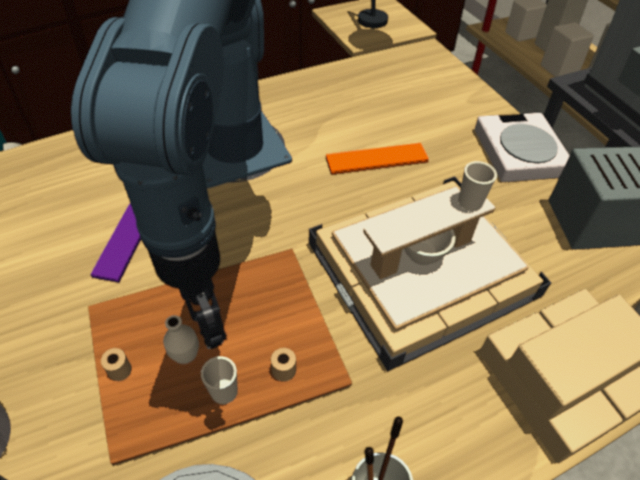

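The first beaker stands over the far prop at (477,187), upright. Beaker 2 is at (220,380).

servo_tool --pt "1 0 -0.05 3 0 0 0" --pt "1 0 0 4 0 0 0" --pt "1 0 0 4 0 0 0" --pt "1 0 0 4 0 0 0" --pt "1 0 0 3 0 0 0" --pt "1 0 0 1.3 0 0 0" --pt "1 0 0 0 0 0 0" --pt "0.4 0 0 0 0 0 0" --pt "0.4 0 0 0 0 0 0" --pt "0.4 0 0 0 0 0 0" --pt "0.4 0 0 0 0 0 0" --pt "0 0 0 0 0 0 0" --pt "0 0 0 0 0 0 0"

```text
t: 38.72
tcp_pos: [0.5962, -0.2286, 0.0583]
orientation: [2.196, 2.243, 0.002]
wrist_force: [-1.7, 0.7, 5.7]
finger_gap: 0.0549
grasp_force: 30.8
```

```bash
python3 -c "
from bt import *
go(.512,.115,.26,1.1)"
```

```text
t 38.73 tcp [ 0.5962 -0.2286  0.0583] yaw 1.22 tilt [ 0.002 -0.    -1.   ] gap 0.0549 gf 30.8 F [-1.7  0.7  5.7]
 turn wz 0.1
 shift after turn cm [ 34.51  -7.76 -20.17]
```

servo_tool --pt "0 0 0 -2 0 0 0" --pt "0 0 0 -4 0 0 0" --pt "0 0 0 -5 0 0 0" --pt "0 0 0 -5 0 0 0" --pt "0 0 0 -4.2 0 0 0" --pt "0 3 -0.7 0 0 0 0" --pt "0 4.5 -1 0 0 0 0" --pt "0 4.5 -1 0 0 0 0" --pt "0 4.5 -1 0 0 0 0" --pt "0 4.5 -1 0 0 0 0" --pt "0 4.5 -1 0 0 0 0" --pt "0 4.5 -1 0 0 0 0" --pt "0 3 -0.7 0 0 0 0" --pt "0 1.4 -0.3 0 0 0 0" --pt "0 0 0 0 0 0 0" --pt "0 0 0 0 0 0 0"

```text
t: 40.72
tcp_pos: [0.5114, 0.1123, 0.2589]
orientation: [2.2, 2.242, 0.0]
wrist_force: [0.5, 0.7, -1.0]
finger_gap: 0.0548
grasp_force: 32.1
```

```bash
python3 -c "
from bt import *
go(.512,.114,.2113,1.1)"
```

```text
t 40.73 tcp [0.5114 0.1123 0.2589] yaw 1.08 tilt [ 0.001 -0.001 -1.   ] gap 0.0548 gf 32.1 F [ 0.5  0.7 -1. ]
 turn wz -0.0
 shift after turn cm [0.17 0.06 4.76]
```

servo_tool --pt "0 0.05 0.05 1.5 0 0 0" --pt "0 0 0 1.5 0 0 0" --pt "0 0 0 0.9 0 0 0" --pt "0 0 0 0.4 0 0 0" --pt "0 0 0 0.2 0 0 0" --pt "0 0 0 0.1 0 0 0" --pt "0 0 0 0 0 0 0" --pt "0 0 0 0 0 0 0"

```text
t: 41.72
tcp_pos: [0.5116, 0.1148, 0.2127]
orientation: [2.197, 2.245, 0.001]
wrist_force: [-0.2, -0.2, -1.4]
finger_gap: 0.0545
grasp_force: 32.1
```

servo_tool --pt "0 0 0 0.1 0 0 0" --pt "0 0 0 0.05 0 0 0" --pt "0 0 0 0.05 0 0 0" --pt "0 0 0 0 0 0 0"

```text
t: 42.22
tcp_pos: [0.512, 0.1148, 0.2112]
orientation: [2.197, 2.245, 0.002]
wrist_force: [-1.3, 0.8, 6.5]
finger_gap: 0.055
grasp_force: 32.4
```

Contact. I'll release, lift and draw back.

servo_tool --pt "0.75 0 0 0 0 0 0" --pt "1 0 0 0 0 0 0" --pt "1 0 0 0 0 0 0" --pt "1 0 0 -2 0 0 0" --pt "1 0 0 -4 0 0 0" --pt "1 0 0 -3 0 0 0" --pt "1 -4.5 0 0 0 0 0" --pt "1 -4.5 0 0 0 0 0" --pt "1 -4.5 0 0 0 0 0" --pt "1 -4.5 0 0 0 0 0" --pt "1 0 0 0 0 0 0" --pt "1 0 0 0 0 0 0"

```text
t: 43.72
tcp_pos: [0.5153, -0.0647, 0.3003]
orientation: [-2.197, -2.245, -0.0]
wrist_force: [0.2, 0.4, 0.2]
finger_gap: 0.0852
grasp_force: 0.0
```

```bash
python3 -c "
from bt import *
for n in ('scene','side'):
  top(n,.51,.284,.248,r=.05,tag=n+'_end.png'); top(n,.512,.115,.248,r=.05); top(n,.51,.2,.173,r=.15)
print(ctrl.get_state()['t'])
a=cv2.imread('pics/scene_end.png')[120:360,60:580];b=cv2.imread('pics/side_end.png')[90:330,180:700]
b=b[:,:460]; a=a[:,:460]
cv2.imwrite('pics/end.png',cv2.resize(np.vstack([a,b]),None,fx=1.2,fy=1.2))"
```

```text
scene n 309 z 0.2466 c [510.6 282.7] size [54.1 56.7] ang 24.0
scene n 335 z 0.2473 c [512.5 113. ] size [53.4 56.2] ang 67.3
scene n 2687 z 0.1731 c [512.2 197.3] size [ 64.9 239.8] ang 1.3
side n 167 z 0.2467 c [506.7 284.1] size [62.2 51.9] ang 71.8
side n 160 z 0.2455 c [507.4 115.4] size [56.7 49.1] ang 69.3
side n 1008 z 0.1728 c [507.  200.1] size [ 63.6 247.8] ang 1.5
44.025
```

View pics/end.png

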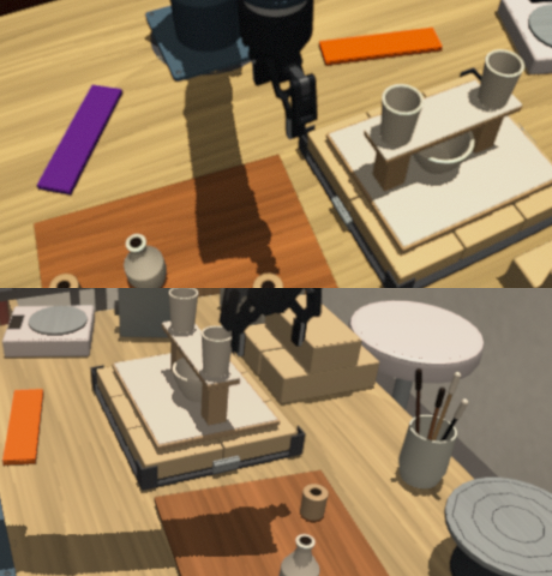

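The end picture shows both beakers upright over the props, at (401,115) and (500,80). The bat is level over the bowl, and the vase and short props are undisturbed. Handing in.

```bash
python3 -c "
from cell import ctrl
print(ctrl.sign_off())"
```

```text
the job is handed in; nothing more can be done
None
```

The step is built and handed in at about 44 s: the bat is level across the two tall props and centred over the bowl, one beaker stands above each prop, and the bowl, vase and short props are where they were.

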